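# Reset a tool balancer's spring to the fourth ratchet tooth

## Task

The spring of the tool balancer clamped on the bench is wound too tight: take the plain steel release pin from the tool block, push it down through the slot in the balancer's hood and keep the hidden pawl tab pressed until the spring has run right off to slack. Then wind the wing knob clockwise until the pawl has dropped in behind the fourth tooth from slack, no further, and let go so that the pawl alone holds it. Finish with the pin standing fully down in a free hole of the block, and leave the two screwdrivers standing there as they are.

Things in the scene. Friction and masses are not known exactly. Their poses are not given: they have to be found in the camera images.
- balancer: tool balancer: round grey cast housing, 168 mm across, 70 mm high, clamped flat on a steel plate; black wing knob over a steel ratchet wheel (80 mm across) upright in the middle, bare steel hood (35 x 44 mm) at its edge. Origin on the knob's axis at bench level, x towards the hood, z up. Fixed
- slot (a point): centre of the slot in the hood's upper face, 108 mm above the bench, 65 mm from the knob's axis. Axes as the balancer's. The slot is 12 mm wide (x, radial) by 20 mm long (y) in 3 mm sheet. The pawl's tail tab lies hidden straight under it
- pawl_tab (a point): middle of the upper face of the pawl's tail tab (17 x 26 mm), 24 mm below the hood's upper face. The pawl is a sprung steel rocker: pressing the tab straight down lifts its nose out of the teeth. The teeth are free after about 4 mm, it comes to a firm stop after about 7 mm; takes 3 to 9 N, more at the stop (25 N does no harm)
- pawl_nose (a point): lower edge of the pawl's nose, which drops into the saw teeth on the ratchet wheel's upper face, between hood and knob, 33 mm from the knob's axis
- pawl (a joint): angle of the pawl, rad: 0 = nose down in a tooth; about 0.3 = nose just clear of the tooth tips; 0.55 = stop. A spring returns it to 0
- winder_grip (a point): on the upright axis of the wing knob, half-way up, 134 mm above the bench: where to grip. The wing is an upright bar 56 mm long, 14 mm thick, 112 to 152 mm above the bench; one end is drawn to a point 36 mm from the axis. x points along the wing to that point, z up; turns with the knob. At slack the point faces the hood (hood: 108 mm high, starts 46 mm from the axis)
- winder (a joint): angle of knob and 12-tooth wheel, rad: 0 = slack, at a stop; grows clockwise from above, to 5.6. A tooth is 0.524: the pawl drops behind tooth n as the knob passes n x 0.524 (fourth: 2.094) and holds it. Spring 0.06 N m at slack, 0.06 more per rad, pawl drag 0.1; let go between teeth it runs back to the last one. Pawl held up, it runs to slack in about 2 s. Starts at tooth 6 to 9
- pin_grip (a point): middle of the release pin's handle. Plain steel pin 145 mm long, standing in the tool block: straight handle 18 mm thick with dark rings, collar 22 mm wide and 7 mm high, shank 8 mm thick and 75 mm long, its last 6 mm 6 mm thick. 0.16 kg. z along the pin, up. Lies 115 mm above the tip, 30 mm below the top, 120 mm above the bench when the collar rests on the block
- pin_tip (a point): the release pin's lower end
- toolblock: fixed wooden block 56 x 194 x 80 mm high (x, y, z), origin at the centre of its underside, z up. Four upright through holes, 14.5 mm wide, in a row along y at -69, -23, 23 and 69 mm; the pin (tallest and slimmest) and two screwdrivers stand in three of them in any order, the one at 69 mm is empty
- driver_a_mid (a point): middle of the handle of a screwdriver standing in the block: bulging black handle 30 mm across, its top 142 mm above the bench
- driver_b_mid (a point): middle of the handle of the shorter screwdriver in the block: bulging black handle 30 mm across, its top 134 mm above the bench
Not all that is in view belongs to the job. Leave any blue look-alike of the part that bears pin_grip alone. Leave any green look-alike of the toolblock alone.

How it is judged:
By the outcome, as a careful person would: the job done as asked, in the order asked, and still so for the second after the job is handed in, with the robot touching nothing.
It also fails if it takes over 72 s, if anything falls off the work surface, if the arm or the gripper's body presses on something with over 40 N, if the wrist force passes 120 N, or if a joint passes its speed limit or range.

## Robot

A 6-joint arm with a two-finger parallel gripper is mounted at the origin on the work surface. World frame = base frame: x ahead of the robot, y to its left, z up, the work surface at z = 0. Lengths are in m, angles in rad, forces in N, time in s.
With the tool pointing down it reaches from about 0.35 to 1 m from the base axis. Payload 7.1 kg.
Tool frame: the origin (TCP) lies between the finger pads; the fingertips stand tcp_to_tips ahead of it and the grasp point (between the pads) is the TCP (tcp_to_tips is the distance from the TCP to the fingertips, in m); z points along the fingers, y is the line along which they close (so a half turn about z gives the same grasp; the last joint's range is limited). The gripper opens to 85 mm and grips with 20 to 120 N. Pads are 22 mm wide; open, the fingers measure 114 mm over their backs; the gripper's body (76 mm by 85 mm) begins 54 mm behind the grasp point. The pads swing forward as they close: fully open they stand 13 mm farther back than shut.
Start: joints at [1.267, 0.423, 1.63, -0, 1.089, -0.019], TCP at [0.176, 0.6, 0.219] pointing down, gripper open.
Joint ranges: [-3, 3], [-0.9, 2.11], [0.09, 2.58], [-1.31, 4.45], [0.11, 2.69], [-2.54, 2.54]. Speed limits (rad/s): [2.39, 2.39, 3.01, 3.14, 3.14, 3.14].

## Interface

Orientations are given as a rotation vector (axis times angle).
In Python, from rig import * gives the robot as it stands. The module is installed in compiled form; this text tells all that it offers.
- The arm moves only by the tool jog_arm, never from a script. Its argument "increments" is a list of rows, each an object of numbers: "grip": the opening, from 0 (shut) to 1 (fully open); "tx", "ty", "tz": the shift along the world's x, y, z in m; "turn": the turn about the world's z in degrees. In form: [{"grip": .., "tx": .., "ty": .., "tz": .., "turn": ..}, ...]. A call has 1 to 5 rows; each row shifts and turns the commanded pose from where the row before left it; what a row does not reach is not made up. A row lasts 1/12 s, in which the tool goes at most 41.7 mm and 7.16 degrees, less where a joint would pass 70% of its speed; a pose out of reach is approached as far as the arm can. A call is refused whole if a number of a shift passes 0.0417 or a number of a turn 7.16, either way. A call with a gripper value outside its range is refused whole. The fingers move at their own pace and stop on an object; "newtons" is the grip in N (left out, the last holds). Time passes only in rows, so rows that do not move let the fingers close. It gives the time, the measured TCP pose, the force, the opening and the grip force at its end, in the units of the state.
- read_state(): the state, without advancing time (a new reading comes with each control period).
- capture(name): name is "side" or "top" or "wrist"; returns a dict with "color" (384x512x3 uint8, red, green, blue), "K" (3x3 intrinsics, pixels), "rvec" (rotation vector, rad) and "tvec" (3), from world to camera coordinates, as OpenCV has them. Camera axes: x right, y down, z forward; pixel columns grow to the right and rows downward; lengths in m; the calibration is good to about 2 mm. A picture is of the moment at which its call begins. There is no depth.
- hand_in(): hands the job in; it is judged then, once.
The state is a dict: "clock": time; "qpos": joint angles; "dq": joint speeds; "joint_efforts": joint torques, N m; "eef_pos": TCP position; "eef_rot": TCP orientation; "force": force on the tool from outside, world axes, zero at the start; "moment": the same for the moment, N m; "width": finger opening in m; "grasp_force": force on a finger pad.
Only numpy, scipy, OpenCV 4.12 (cv2) and the standard library are available. Lean on these libraries where they do the work, as an engineer would, in place of code of your own. Each camera call takes 0.05 s, during which the arm holds its last target. There are 200 camera calls.

## Working session

There is one attempt and no reset: what is moved stays moved. The work goes in short steps, Python scripts to look and compute and a tool call to move; the robot and the scene stay as the last step left them, time stands still between calls to the robot, and variables do not carry over. Pictures are saved under pics/ and viewed, at most 10 in all, crops included, and the job is handed in when it is done.

Besides the shell and the picture viewer there is one more tool, called as name(argument=value, ...), one argument or row to a line, values as JSON. jog_arm: Moves the arm, as the interface text tells. Its arguments: {"type":"object","properties":{"increments":{"type":"array","items":{"type":"object","properties":{"grip":{"type":"number"},"tx":{"type":"number"},"ty":{"type":"number"},"tz":{"type":"number"},"turn":{"type":"number"}}}},"newtons":{"type":"number"}},"required":["increments"]}

```bash
mkdir -p pics; cat > h.py <<'E'
from rig import *
import numpy as np, cv2
def P(c): 
    R=cv2.Rodrigues(np.array(c["rvec"],float))[0]; return R,np.array(c["tvec"],float).reshape(3)
def back(c,u,v,z):
    R,t=P(c); d=R.T@np.linalg.solve(np.array(c["K"]),[u,v,1.]); o=-R.T@t
    return o+d*(z-o[2])/d[2]
def proj(c,p):
    return cv2.projectPoints(np.array(p,float).reshape(-1,1,3),np.array(c["rvec"],float),np.array(c["tvec"],float),np.array(c["K"],float),None)[0].reshape(-1,2)
def save(c,n): cv2.imwrite("pics/"+n,c["color"][:,:,::-1])
E
python3 - <<'E'
from h import *
import pickle
s=read_state(); print({k:np.round(v,3) for k,v in s.items()})
cs={n:capture(n) for n in("top","side")}
pickle.dump(cs,open("c0.pkl","wb"))
for n,c in cs.items():
    R,t=P(c); print(n,-R.T@t,c["K"][0][0])
im=np.hstack([cs["top"]["color"],cs["side"]["color"]])
save(cs["top"],"top0.png");save(cs["side"],"side0.png")
E
```

```text
{'clock': np.float64(0.0), 'qpos': array([ 1.267,  0.424,  1.631, -0.   ,  1.089, -0.019]), 'dq': array([-0.   ,  0.   , -0.001, -0.002,  0.001,  0.001]), 'joint_efforts': array([-2.0000e-03, -5.5740e+01, -2.8174e+01, -0.0000e+00,  8.0000e-03,
       -0.0000e+00]), 'eef_pos': array([0.175, 0.599, 0.219]), 'eef_rot': array([-4.46e-01, -3.11e+00,  2.00e-03]), 'force': array([-0.032, -0.348, -0.627]), 'moment': array([0.046, 0.047, 0.016]), 'grasp_force': np.float64(0.0), 'width': np.float64(0.085)}
top [ 0.25749795 -0.13691495  1.0835957 ] 347.59336833119346
side [-0.00610231 -0.74536519  1.0671815 ] 475.530706085608
```

View pics/top0.png

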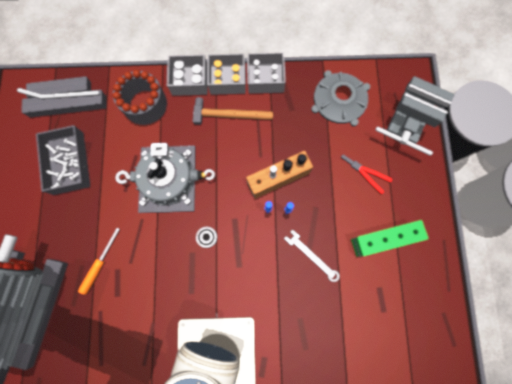

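View pics/side0.png

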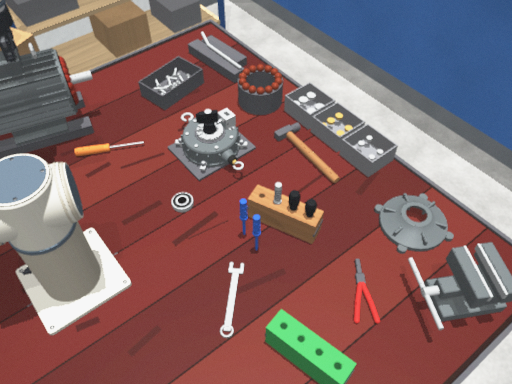

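The top view shows the balancer at about (165,178), its hood at (158,149), and the wooden block at (280,173). The block's empty hole is at (258,181), the pin at (273,170), and the drivers at (288,165) and (302,159). The blue and green look-alikes stand apart from these. Next I'll enlarge crops to measure.

```bash
python3 - <<'E'
from h import *
import pickle
cs=pickle.load(open("c0.pkl","rb"))
a=cs["top"]["color"][130:220,110:320]; b=cs["side"]["color"][100:245,160:330]
a=cv2.resize(a,None,fx=3.8,fy=3.8,interpolation=cv2.INTER_CUBIC)
cv2.imwrite("pics/t1.png",a[:,:,::-1])
t=cs["top"]
for n,u,v,z in [("hole69",258,181,.08),("blk L end",248,183,.08),("pin top",273,170,.15),("drv",302,159,.14),("knob",157,171,.152),("hood",158,149,.108),("base",215,345,0)]:
    print(n,np.round(back(t,u,v,z),3))
E
```

```text
hole69 [ 0.502 -0.137  0.08 ]
blk L end [ 0.497 -0.107  0.08 ]
pin top [ 0.515 -0.179  0.15 ]
drv [ 0.548 -0.263  0.14 ]
knob [0.522 0.143 0.152]
hood [0.601 0.156 0.108]
base [0.036 0.002 0.   ]
```

View pics/t1.png

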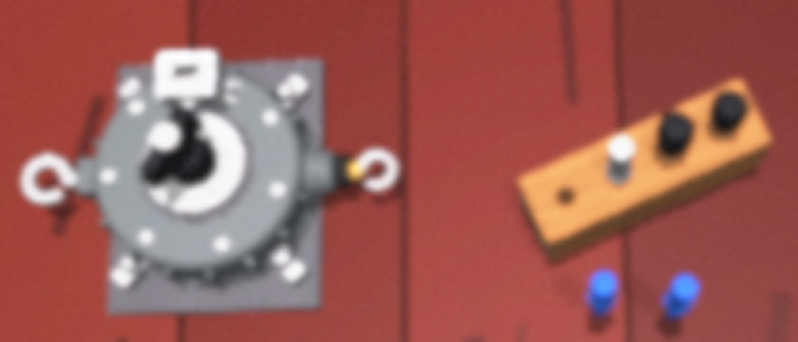

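jog_arm(
  increments=[
    {"grip":1,"tx":0.022,"ty":-0.031,"tz":0.015},
    {"tx":0.022,"ty":-0.031,"tz":0.015},
    {"tx":0.022,"ty":-0.031,"tz":0.015},
    {"tx":0.022,"ty":-0.031,"tz":0.015,"turn":-4},
    {"tx":0.022,"ty":-0.031,"tz":0.015,"turn":-4},
  ],
)

```text
invalid input at $.increments[0]: expected keys grip, tx, ty, tz, turn
```

jog_arm(
  increments=[
    {"tx":0.022,"ty":-0.033,"tz":0.007,"turn":-4},
    {"tx":0.022,"ty":-0.033,"tz":0.007,"turn":-4},
    {"tx":0.022,"ty":-0.033,"turn":-4},
    {"tx":0.022,"ty":-0.033,"turn":-4},
    {"tx":0.022,"ty":-0.033,"turn":-4},
  ],
)

```text
invalid input at $.increments[0]: expected keys grip, tx, ty, tz, turn
```

jog_arm(
  increments=[
    {"tx":0.022,"ty":-0.033,"turn":-4},
    {"tx":0.022,"ty":-0.033,"turn":-4},
    {"tx":0.022,"ty":-0.033,"turn":-4},
    {"tx":0.022,"ty":-0.033,"turn":-4},
  ],
)

```text
invalid input at $.increments[0]: expected keys grip, tx, ty, tz, turn
```

```bash
python3 - <<'E'
from h import *
import pickle
c=capture("wrist"); pickle.dump(c,open("w1.pkl","wb"))
s=read_state(); print(s["clock"],s["eef_pos"],s["eef_rot"],s["qpos"])
R,t=P(c); print(-R.T@t,R[2],c["K"])
save(c,"w1.png")
try: print(tcp_to_tips)
except NameError as e: print(e)
E
```

```text
0.15 [0.17544866 0.59941513 0.2187108 ] [-4.45832411e-01 -3.10957453e+00  1.86324282e-03] [ 1.26698280e+00  4.23697470e-01  1.63049761e+00  2.96184566e-05
  1.08860372e+00 -1.90200274e-02]
[0.11077213 0.61871489 0.37477625] [ 0.25338502 -0.07558867 -0.96440779] [[284.86784049   0.         258.30710442]
 [  0.         284.86784049 193.37614415]
 [  0.           0.           1.        ]]
0.019
```

View pics/w1.png

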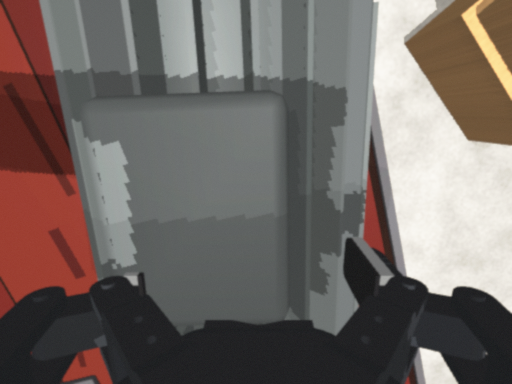

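All five keys are required in each row, so those calls were refused and nothing moved. The wrist view shows the motor directly under the gripper, so I'll rise first.

jog_arm(
  increments=[
    {"grip":1,"tx":0,"ty":0,"tz":0.035,"turn":0},
    {"grip":1,"tx":0,"ty":0,"tz":0.035,"turn":0},
    {"grip":1,"tx":0.02,"ty":-0.03,"tz":0.015,"turn":-4},
    {"grip":1,"tx":0.022,"ty":-0.033,"tz":0.01,"turn":-4},
    {"grip":1,"tx":0.022,"ty":-0.033,"tz":0,"turn":-4},
  ],
)

```text
clock: 0.57
eef_pos: [0.2403, 0.5041, 0.3168]
eef_rot: [0.771, 3.045, 0.006]
force: [0.3, 0.5, 0.5]
width: 0.0853
grasp_force: 0.0
```

jog_arm(
  increments=[
    {"grip":1,"tx":0.022,"ty":-0.033,"tz":0,"turn":-4},
    {"grip":1,"tx":0.022,"ty":-0.033,"tz":0,"turn":-4},
    {"grip":1,"tx":0.022,"ty":-0.033,"tz":0,"turn":-4},
    {"grip":1,"tx":0.022,"ty":-0.033,"tz":0,"turn":-4},
    {"grip":1,"tx":0.022,"ty":-0.033,"tz":0,"turn":-4},
  ],
)

```text
clock: 0.98
eef_pos: [0.3501, 0.337, 0.3143]
eef_rot: [1.29, 2.864, -0.0]
force: [2.0, 1.6, 0.8]
width: 0.0859
grasp_force: 0.0
```

jog_arm(
  increments=[
    {"grip":1,"tx":0.022,"ty":-0.033,"tz":0,"turn":-4},
    {"grip":1,"tx":0.022,"ty":-0.033,"tz":0,"turn":-4},
    {"grip":1,"tx":0.022,"ty":-0.033,"tz":0,"turn":-4},
    {"grip":1,"tx":0.022,"ty":-0.033,"tz":0,"turn":-4},
    {"grip":1,"tx":0.022,"ty":-0.033,"tz":0,"turn":-4},
  ],
)

```text
clock: 1.4
eef_pos: [0.4601, 0.1719, 0.3143]
eef_rot: [-1.768, -2.597, -0.0]
force: [0.8, 0.4, -0.2]
width: 0.085
grasp_force: 0.0
```

```bash
python3 - <<'E'
from h import *
import pickle
c=capture("wrist"); pickle.dump(c,open("w1.pkl","wb"))
s=read_state(); print(s["clock"],s["eef_pos"],s["eef_rot"],s["qpos"])
R,t=P(c); print(-R.T@t,R[2])
save(c,"w2.png")
E
```

```text
1.45 [0.46358992 0.16716464 0.31439864] [ 1.77573819e+00  2.58715968e+00 -1.79957180e-03] [ 0.32421994  0.11793546  1.81483705 -0.00386333  1.20754079 -0.04217231]
[0.43529624 0.23475377 0.47050075] [ 0.09612498 -0.24682522 -0.96428072]
```

View pics/w2.png

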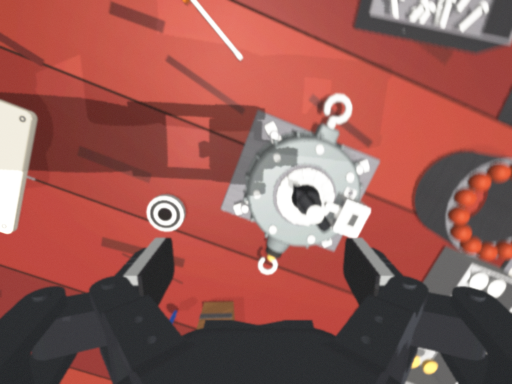

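The wrist view shows the balancer at about (305,197) and the hood slot at (352,219). The block is only just coming into view at (215,310). I'll compute positions and then move over the block.

```bash
python3 - <<'E'
from h import *
import pickle
c=pickle.load(open("w1.pkl","rb")); t=pickle.load(open("c0.pkl","rb"))["top"]
for n,u,v,z in [("slot",352,219,.108),("knob",306,197,.14),("wheel",305,196,.1),("housing",305,192,.07)]: print(n,np.round(back(c,u,v,z),4))
f=lambda x,y,z:np.round(back(t,x/3.8+110-.37,y/3.8+130-.37,z),4)
print("slot top",f(185,72,.108),"hole",f(566,195,.08),"pintop",f(622,147,.15),"drv",f(677,130,.138),f(729,110,.138),"corners",f(517,180,.08),f(742,78,.08),f(771,140,.08))
print("knob top",f(185,155,.152),"blue",f(603,283,.145),f(684,287,.145))
E
```

```text
slot [0.6025 0.155  0.108 ]
knob [0.5235 0.167  0.14  ]
wheel [0.5323 0.1596 0.1   ]
housing [0.5377 0.1591 0.07  ]
slot top [0.6027 0.1548 0.108 ] hole [ 0.5024 -0.1384  0.08  ] pintop [ 0.5203 -0.1803  0.15  ] drv [ 0.5356 -0.2223  0.138 ] [ 0.55   -0.2619  0.138 ] corners [ 0.5157 -0.1003  0.08  ] [ 0.5942 -0.2814  0.08  ] [ 0.5422 -0.3013  0.08  ]
knob top [0.5232 0.1395 0.152 ] blue [ 0.4205 -0.1631  0.145 ] [ 0.4159 -0.2213  0.145 ]
```

jog_arm(
  increments=[
    {"grip":0.7,"tx":0.006,"ty":-0.038,"tz":0,"turn":2},
    {"grip":0.7,"tx":0.006,"ty":-0.038,"tz":0,"turn":0},
    {"grip":0.7,"tx":0.006,"ty":-0.038,"tz":0,"turn":0},
    {"grip":0.7,"tx":0.006,"ty":-0.038,"tz":0,"turn":0},
    {"grip":0.7,"tx":0.006,"ty":-0.038,"tz":0,"turn":0},
  ],
)

```text
clock: 1.87
eef_pos: [0.4893, -0.0179, 0.3142]
eef_rot: [-1.718, -2.63, 0.0]
force: [1.3, 0.0, 0.0]
width: 0.06
grasp_force: 0.0
```

jog_arm(
  increments=[
    {"grip":0.7,"tx":0.006,"ty":-0.038,"tz":0,"turn":0},
    {"grip":0.7,"tx":0.006,"ty":-0.038,"tz":0,"turn":0},
    {"grip":0.7,"tx":0.007,"ty":-0.038,"tz":0,"turn":0},
    {"grip":0.7,"tx":0.007,"ty":-0.038,"tz":0,"turn":0},
    {"grip":0.7,"tx":0,"ty":0,"tz":0,"turn":0},
  ],
)

```text
clock: 2.28
eef_pos: [0.5163, -0.1738, 0.3141]
eef_rot: [1.723, 2.625, -0.002]
force: [0.3, 0.4, 0.9]
width: 0.0597
grasp_force: 0.0
```

jog_arm(
  increments=[
    {"grip":0.7,"tx":0,"ty":0,"tz":-0.03,"turn":0},
    {"grip":0.7,"tx":0,"ty":0,"tz":-0.02,"turn":0},
    {"grip":0.7,"tx":0,"ty":0,"tz":0,"turn":0},
    {"grip":0.7,"tx":0,"ty":0,"tz":0,"turn":0},
  ],
)

```text
clock: 2.62
eef_pos: [0.5148, -0.1677, 0.2635]
eef_rot: [-1.717, -2.628, 0.001]
force: [0.4, 0.2, 0.6]
width: 0.0594
grasp_force: 0.0
```

```bash
python3 - <<'E'
from h import *
import pickle
c=capture("wrist"); pickle.dump(c,open("w3.pkl","wb"))
s=read_state(); print(s["clock"],s["eef_pos"],s["eef_rot"],s["qpos"],s["width"])
R,t=P(c); print(-R.T@t,R[2])
im=c["color"].copy()
for p in [(0.5203,-.1803,.15),(.5024,-.1384,.08)]:
    print(proj(c,p)); cv2.circle(im,tuple(int(x) for x in proj(c,p)[0]),3,(0,255,0),1)
c["color"]=im; save(c,"w3.png")
E
```

```text
2.6667 [ 0.51580504 -0.16797626  0.26482119] [-1.71782702e+00 -2.63022386e+00  7.34080091e-06] [-3.36776389e-01  2.49641711e-01  1.76997332e+00  2.02213801e-05
  1.12207102e+00 -7.50463869e-01] 0.059872104401479075
[ 0.4880413  -0.10606169  0.41984182] [ 0.10293936 -0.24202295 -0.96479448]
[[258.85869476 200.58730399]]
[[259.32176384 146.70927621]]
```

View pics/w3.png

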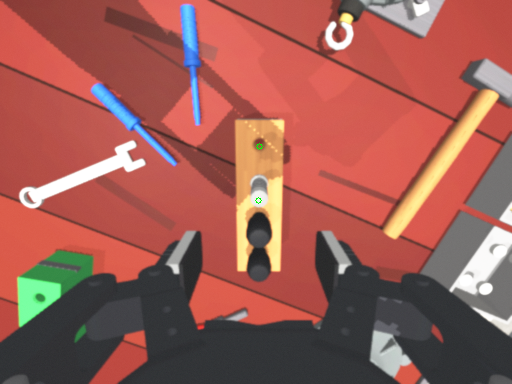

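The overlay lands on the pin top at (259,200) and on the free hole at (259,147). The row runs straight up the image, so the jaws close across it. Next is the grasp.

jog_arm(
  increments=[
    {"grip":0.7,"tx":0.0045,"ty":-0.0125,"tz":-0.02,"turn":0},
    {"grip":0.7,"tx":0,"ty":0,"tz":-0.04,"turn":0},
    {"grip":0.7,"tx":0,"ty":0,"tz":-0.04,"turn":0},
    {"grip":0.7,"tx":0,"ty":0,"tz":-0.03,"turn":0},
    {"grip":0.7,"tx":0,"ty":0,"tz":-0.014,"turn":0},
  ],
)

```text
clock: 3.08
eef_pos: [0.5192, -0.18, 0.1182]
eef_rot: [-1.716, -2.628, 0.001]
force: [-0.3, 0.8, -0.5]
width: 0.0599
grasp_force: 0.0
```

jog_arm(
  increments=[
    {"grip":0,"tx":0,"ty":0,"tz":0,"turn":0},
    {"grip":0,"tx":0,"ty":0,"tz":0,"turn":0},
    {"grip":0,"tx":0,"ty":0,"tz":0,"turn":0},
    {"grip":0,"tx":0,"ty":0,"tz":0,"turn":0},
    {"grip":0,"tx":0,"ty":0,"tz":0,"turn":0},
  ],
  newtons=70,
)

```text
clock: 3.5
eef_pos: [0.5217, -0.1813, 0.1227]
eef_rot: [1.716, 2.627, 0.001]
force: [-1.7, -0.4, 7.2]
width: 0.015
grasp_force: 68.4
```

jog_arm(
  increments=[
    {"grip":0,"tx":0,"ty":0,"tz":0,"turn":0},
    {"grip":0,"tx":0,"ty":0,"tz":0,"turn":0},
    {"grip":0,"tx":0,"ty":0,"tz":0,"turn":0},
  ],
)

```text
clock: 3.75
eef_pos: [0.5218, -0.1813, 0.1227]
eef_rot: [1.716, 2.626, 0.002]
force: [-0.9, 1.0, 6.9]
width: 0.015
grasp_force: 68.4
```

jog_arm(
  increments=[
    {"grip":0,"tx":0,"ty":0,"tz":0.03,"turn":0},
    {"grip":0,"tx":0,"ty":0,"tz":0.03,"turn":0},
    {"grip":0,"tx":0,"ty":0,"tz":0.03,"turn":0},
    {"grip":0,"tx":0,"ty":0,"tz":0.02,"turn":0},
    {"grip":0,"tx":0,"ty":0,"tz":0,"turn":0},
  ],
)

```text
clock: 4.17
eef_pos: [0.523, -0.1817, 0.2362]
eef_rot: [1.713, 2.622, 0.004]
force: [1.2, -0.6, -2.0]
width: 0.0149
grasp_force: 69.2
```

```bash
python3 - <<'E'
from h import *
import pickle
c=capture("wrist"); d=capture("side"); pickle.dump((c,d),open("g.pkl","wb"))
s=read_state(); print({k:np.round(s[k],4) for k in("clock","eef_pos","eef_rot","force","moment","width","grasp_force")})
g=s["eef_pos"]; print(proj(d,[g,g-[0,0,.115],g+[0,0,.03]]),proj(c,[g,g-[0,0,.115]]))
u,v=proj(d,g-[0,0,.04])[0].astype(int)
a=cv2.resize(d["color"][v-60:v+60,u-60:u+60],(480,480)); b=cv2.resize(c["color"][120:384,120:400],(320,302))
b=np.vstack([b,np.zeros((178,320,3),np.uint8)])
print(u,v)
cv2.imwrite("pics/g.png",np.hstack([a,b])[:,:,::-1])
E
```

```text
{'clock': np.float64(4.2667), 'eef_pos': array([ 0.5205, -0.1808,  0.2316]), 'eef_rot': array([1.7167e+00, 2.6276e+00, 1.0000e-03]), 'force': array([ 5.9500e-02,  1.0000e-04, -1.7499e+00]), 'moment': array([-0.0485,  0.0054,  0.0686]), 'width': np.float64(0.0151), 'grasp_force': np.float64(69.1613)}
[[281.04091581 162.42872766]
 [279.19817935 192.81116696]
 [281.57039907 153.69877996]] [[255.4075593  227.7037975 ]
 [255.82042267 182.84585577]]
280 173
```

View pics/g.png

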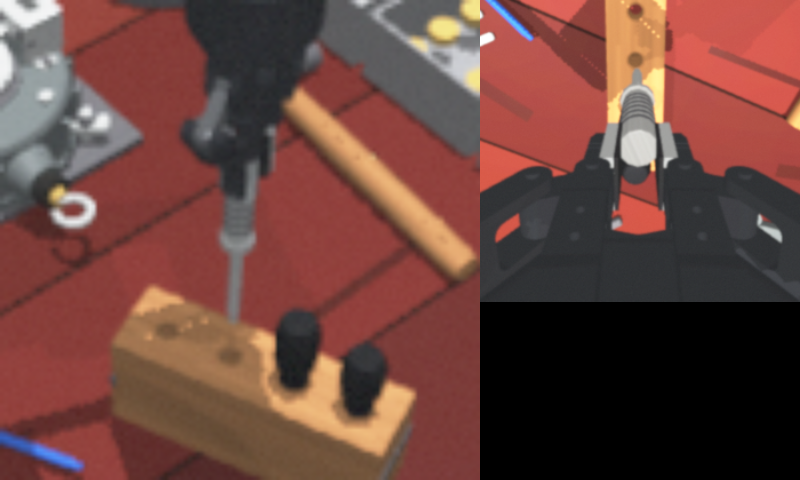

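The side view shows the pin upright in the jaws with its tip at about (278,193) against a predicted (279,193). Both screwdrivers stand untouched. Next is the move over the slot.

jog_arm(
  increments=[
    {"grip":0,"tx":0,"ty":0,"tz":0.04,"turn":0},
    {"grip":0,"tx":0.009,"ty":0.033,"tz":0.02,"turn":0},
    {"grip":0,"tx":0.009,"ty":0.038,"tz":0,"turn":0},
    {"grip":0,"tx":0.009,"ty":0.038,"tz":0,"turn":0},
    {"grip":0,"tx":0.009,"ty":0.038,"tz":0,"turn":0},
  ],
)

```text
clock: 4.68
eef_pos: [0.5554, -0.0323, 0.2892]
eef_rot: [-1.719, -2.628, 0.001]
force: [0.2, 0.3, -1.9]
width: 0.0152
grasp_force: 69.2
```

jog_arm(
  increments=[
    {"grip":0,"tx":0.009,"ty":0.038,"tz":0,"turn":0},
    {"grip":0,"tx":0.009,"ty":0.038,"tz":0,"turn":0},
    {"grip":0,"tx":0.009,"ty":0.038,"tz":0,"turn":0},
    {"grip":0,"tx":0.009,"ty":0.038,"tz":0,"turn":0},
    {"grip":0,"tx":0.01,"ty":0.037,"tz":0,"turn":0},
  ],
)

```text
clock: 5.1
eef_pos: [0.6011, 0.1572, 0.2883]
eef_rot: [-1.717, -2.628, 0.004]
force: [1.2, -0.1, -1.8]
width: 0.0148
grasp_force: 69.2
```

jog_arm(
  increments=[
    {"grip":0,"tx":0,"ty":0,"tz":0,"turn":0},
    {"grip":0,"tx":0,"ty":0,"tz":-0.03,"turn":0},
    {"grip":0,"tx":0,"ty":0,"tz":-0.02,"turn":0},
    {"grip":0,"tx":0,"ty":0,"tz":0,"turn":0},
    {"grip":0,"tx":0,"ty":0,"tz":0,"turn":0},
  ],
)

```text
clock: 5.52
eef_pos: [0.6006, 0.155, 0.2381]
eef_rot: [-1.716, -2.627, 0.006]
force: [0.6, 0.5, -0.4]
width: 0.0148
grasp_force: 69.2
```

```bash
python3 - <<'E'
from h import *
import pickle
S=[read_state()]; c=capture("wrist"); S.append(read_state()); d=capture("side"); S.append(read_state()); t=capture("top"); pickle.dump((c,d,t,S),open("s.pkl","wb"))
g=np.mean([s["eef_pos"] for s in S],0); print(S[-1]["clock"],g,S[-1]["eef_rot"],S[-1]["force"],S[-1]["qpos"])
tip=g-[0,0,.115]; slot=[.6026,.155,.108]
out=[]
for n,k in(("w",c),("s",d)):
    p=proj(k,[tip,slot]); o=p.mean(0).astype(int)-[32,32]; print(n,p,o)
    out.append(cv2.resize(k["color"][o[1]:o[1]+64,o[0]:o[0]+64],(400,400),interpolation=cv2.INTER_CUBIC))
cv2.imwrite("pics/s.png",np.hstack(out)[:,:,::-1])
E
```

```text
5.6167 [0.60160726 0.15510059 0.23954802] [1.71864842e+00 2.62949019e+00 5.23564535e-04] [-0.72220936  0.13394395 -1.15096462] [ 2.32980371e-01  3.95933170e-01  1.61841265e+00  4.51634966e-05
  1.12682610e+00 -1.80024449e-01]
w [[260.27655162 187.34772021]
 [261.10666938 183.90583711]] [228 153]
s [[226.98925285 109.35528343]
 [227.53430728 113.45086266]] [195  79]
```

View pics/s.png

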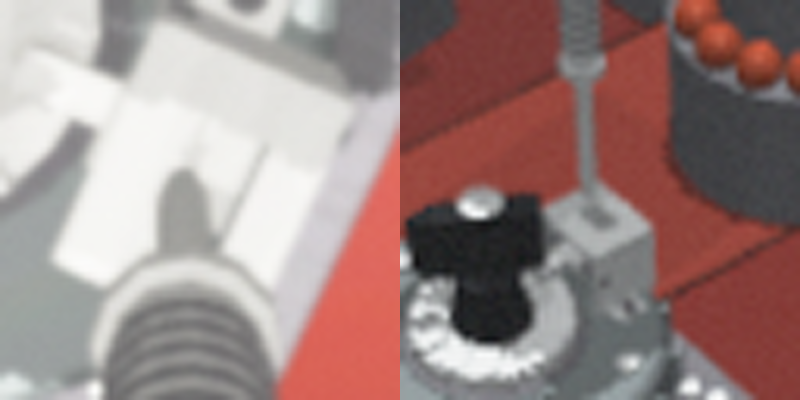

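```bash
python3 - <<'E'
from h import *
import pickle
c,d,t,S=pickle.load(open("s.pkl","rb"))
def ray(c,u,v):
    R,tt=P(c); x=R.T@np.linalg.solve(np.array(c["K"]),[u,v,1.]); return -R.T@tt,x/np.linalg.norm(x)
def tri(rs):
    A=sum(np.eye(3)-np.outer(x,x) for o,x in rs); b=sum((np.eye(3)-np.outer(x,x))@o for o,x in rs); return np.linalg.solve(A,b)
print("tip",tri([ray(c,257.3,181.8),ray(d,224.9,110.7)]))
print("slot side",back(d,227,113.4,.108))
print("wrist rays at z",[back(c,257.3,181.8,z).round(4) for z in(.12,.125,.13)],[back(d,224.9,110.7,z).round(4) for z in(.12,.125,.13)])
# pin axis fit: dark columns of shank in the side picture
for v in range(92,110,3): print(v,d["color"][v,219:233].mean(1).astype(int))
E
```

```text
tip [0.59660668 0.15829968 0.120062  ]
slot side [0.60148206 0.15618968 0.108     ]
wrist rays at z [array([0.5971, 0.158 , 0.12  ]), array([0.5967, 0.1591, 0.125 ]), array([0.5963, 0.1602, 0.13  ])] [array([0.5961, 0.1585, 0.12  ]), array([0.5929, 0.1537, 0.125 ]), array([0.5897, 0.149 , 0.13  ])]
92 [ 97  97  95 107 121 123 118 103  96  96  98  97  97  96]
95 [ 94  96  93  99 110 122 113  90  89  91  90  92  96  97]
98 [ 91  91  90  95 110 124 111  93  89  91  90  86  89  89]
101 [ 89  89  91  91 107 127 117  97  89  88  91  89  93  90]
104 [ 91  92  91  91 105 123 118 101  90  90  91  89  89  90]
107 [ 90  89  90  90 103 124 121 114 100  90  90  91  90  91]
```

Triangulation puts the tip at (0.597, 0.158, 0.120) and the slot at (0.602, 0.1555), so the tip needs +5.5 mm in x and −3 mm in y. In the side crop the tip shows just left of the dark slot, at about (227,113) in the full image, which agrees.

jog_arm(
  increments=[
    {"grip":0,"tx":0.0055,"ty":-0.003,"tz":0,"turn":0},
    {"grip":0,"tx":0,"ty":0,"tz":0,"turn":0},
    {"grip":0,"tx":0,"ty":0,"tz":-0.008,"turn":0},
    {"grip":0,"tx":0,"ty":0,"tz":-0.006,"turn":0},
    {"grip":0,"tx":0,"ty":0,"tz":-0.003,"turn":0},
  ],
)

```text
clock: 6.08
eef_pos: [0.6069, 0.1521, 0.2221]
eef_rot: [-1.718, -2.629, 0.002]
force: [-0.7, -0.7, -2.2]
width: 0.0151
grasp_force: 69.2
```

```bash
python3 - <<'E'
from h import *
import pickle
S=[read_state()]; c=capture("wrist"); S.append(read_state()); d=capture("side"); S.append(read_state())
print(S[-1]["clock"],np.mean([s["eef_pos"] for s in S],0),np.mean([s["force"] for s in S],0),S[-1]["moment"])
out=[cv2.resize(k["color"][y:y+64,x:x+64],(400,400),interpolation=cv2.INTER_CUBIC) for k,x,y in((c,228,153),(d,195,79))]
cv2.imwrite("pics/s2.png",np.hstack(out)[:,:,::-1])
E
```

```text
6.1833 [0.60676011 0.15209301 0.22190824] [-0.53334805 -0.21243651 -2.12383953] [ 0.01257677 -0.04911724  0.02731309]
```

View pics/s2.png

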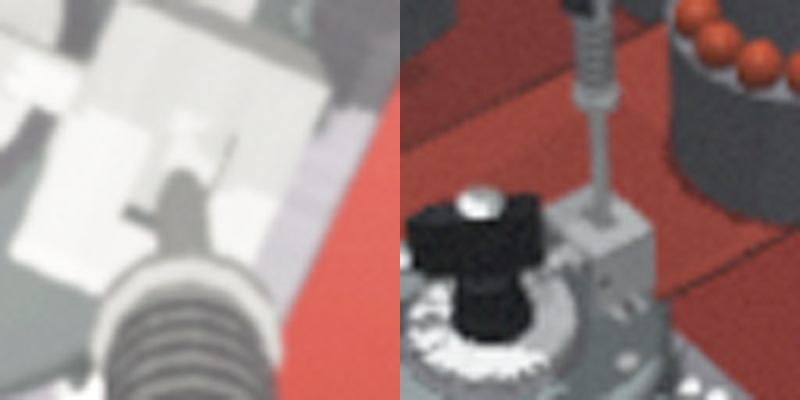

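There's no contact force with the tip at about 0.1025, and the side crop shows the shank inside the slot at (600,210). I'll press on in steps.

jog_arm(
  increments=[
    {"grip":0,"tx":0,"ty":0,"tz":-0.007,"turn":0},
    {"grip":0,"tx":0,"ty":0,"tz":-0.007,"turn":0},
    {"grip":0,"tx":0,"ty":0,"tz":-0.004,"turn":0},
    {"grip":0,"tx":0,"ty":0,"tz":-0.003,"turn":0},
  ],
)

```text
clock: 6.52
eef_pos: [0.6071, 0.1523, 0.2014]
eef_rot: [-1.718, -2.629, 0.001]
force: [-0.7, -0.2, 5.6]
width: 0.0147
grasp_force: 70.5
```

jog_arm(
  increments=[
    {"grip":0,"tx":0,"ty":0,"tz":-0.002,"turn":0},
    {"grip":0,"tx":0,"ty":0,"tz":0,"turn":0},
  ],
)

```text
clock: 6.68
eef_pos: [0.6075, 0.1523, 0.2004]
eef_rot: [-1.718, -2.63, 0.0]
force: [-1.3, -1.0, 1.0]
width: 0.0151
grasp_force: 70.3
```

jog_arm(
  increments=[
    {"grip":0,"tx":0,"ty":0,"tz":-0.002,"turn":0},
    {"grip":0,"tx":0,"ty":0,"tz":0,"turn":0},
  ],
)

```text
clock: 6.85
eef_pos: [0.6078, 0.1523, 0.199]
eef_rot: [1.718, 2.63, 0.0]
force: [-1.2, -0.2, 5.8]
width: 0.0148
grasp_force: 70.8
```

jog_arm(
  increments=[
    {"grip":0,"tx":0,"ty":0,"tz":-0.002,"turn":0},
    {"grip":0,"tx":0,"ty":0,"tz":0,"turn":0},
  ],
)

```text
clock: 7.02
eef_pos: [0.6078, 0.1523, 0.1972]
eef_rot: [1.718, 2.629, 0.001]
force: [-1.0, -0.7, 3.8]
width: 0.0149
grasp_force: 70.2
```

jog_arm(
  increments=[
    {"grip":0,"tx":0,"ty":0,"tz":-0.0015,"turn":0},
    {"grip":0,"tx":0,"ty":0,"tz":0,"turn":0},
  ],
)

```text
clock: 7.18
eef_pos: [0.6078, 0.1524, 0.1951]
eef_rot: [1.718, 2.63, 0.001]
force: [-1.3, -0.9, 3.6]
width: 0.015
grasp_force: 70.4
```

```bash
python3 - <<'E'
from h import *
import pickle
S=[];F=[]
for i in range(4):
    F.append(capture("side")); S.append(read_state()); print(round(S[-1]["clock"],2),S[-1]["eef_pos"].round(4),S[-1]["force"].round(1))
D=[np.abs(F[i+1]["color"][90:150,180:260].astype(int)-F[i]["color"][90:150,180:260]).max() for i in range(3)]; print(D)
pickle.dump(F,open("p.pkl","wb"))
E
```

```text
7.23 [0.6078 0.1524 0.1951] [-1.7  0.1  4.2]
7.28 [0.6078 0.1524 0.1951] [-1.2  0.5  3.7]
7.33 [0.6078 0.1524 0.1951] [-1.3  0.2  4.4]
7.38 [0.6078 0.1524 0.195 ] [-0.2  0.   4.9]
[np.int64(91), np.int64(104), np.int64(89)]
```

The frames differ by about 90–100 levels around the knob, so it is running off. I'll press a touch further and hold.

jog_arm(
  increments=[
    {"grip":0,"tx":0,"ty":0,"tz":-0.001,"turn":0},
    {"grip":0,"tx":0,"ty":0,"tz":0,"turn":0},
    {"grip":0,"tx":0,"ty":0,"tz":0,"turn":0},
    {"grip":0,"tx":0,"ty":0,"tz":0,"turn":0},
    {"grip":0,"tx":0,"ty":0,"tz":0,"turn":0},
  ],
)

```text
clock: 7.8
eef_pos: [0.6077, 0.1524, 0.1939]
eef_rot: [1.718, 2.63, 0.0]
force: [-0.8, 0.4, 4.3]
width: 0.0148
grasp_force: 70.4
```

jog_arm(
  increments=[
    {"grip":0,"tx":0,"ty":0,"tz":0,"turn":0},
    {"grip":0,"tx":0,"ty":0,"tz":0,"turn":0},
    {"grip":0,"tx":0,"ty":0,"tz":0,"turn":0},
    {"grip":0,"tx":0,"ty":0,"tz":0,"turn":0},
    {"grip":0,"tx":0,"ty":0,"tz":0,"turn":0},
  ],
)

```text
clock: 8.22
eef_pos: [0.6076, 0.1523, 0.1938]
eef_rot: [1.718, 2.63, 0.0]
force: [-0.1, 0.0, 5.4]
width: 0.0151
grasp_force: 70.4
```

jog_arm(
  increments=[
    {"grip":0,"tx":0,"ty":0,"tz":0,"turn":0},
    {"grip":0,"tx":0,"ty":0,"tz":0,"turn":0},
    {"grip":0,"tx":0,"ty":0,"tz":0,"turn":0},
    {"grip":0,"tx":0,"ty":0,"tz":0,"turn":0},
    {"grip":0,"tx":0,"ty":0,"tz":0,"turn":0},
  ],
)

```text
clock: 8.63
eef_pos: [0.6076, 0.1523, 0.1938]
eef_rot: [-1.718, -2.63, 0.0]
force: [-1.2, -0.0, 5.1]
width: 0.0148
grasp_force: 70.3
```

jog_arm(
  increments=[
    {"grip":0,"tx":0,"ty":0,"tz":0,"turn":0},
    {"grip":0,"tx":0,"ty":0,"tz":0,"turn":0},
    {"grip":0,"tx":0,"ty":0,"tz":0,"turn":0},
    {"grip":0,"tx":0,"ty":0,"tz":0,"turn":0},
    {"grip":0,"tx":0,"ty":0,"tz":0,"turn":0},
  ],
)

```text
clock: 9.05
eef_pos: [0.6076, 0.1523, 0.1938]
eef_rot: [-1.718, -2.63, -0.0]
force: [-1.2, -0.2, 4.4]
width: 0.0151
grasp_force: 70.3
```

jog_arm(
  increments=[
    {"grip":0,"tx":0,"ty":0,"tz":0,"turn":0},
    {"grip":0,"tx":0,"ty":0,"tz":0,"turn":0},
    {"grip":0,"tx":0,"ty":0,"tz":0,"turn":0},
    {"grip":0,"tx":0,"ty":0,"tz":0,"turn":0},
    {"grip":0,"tx":0,"ty":0,"tz":0,"turn":0},
  ],
)

```text
clock: 9.47
eef_pos: [0.6076, 0.1523, 0.1938]
eef_rot: [1.718, 2.63, 0.0]
force: [-0.2, -0.3, 4.6]
width: 0.0149
grasp_force: 70.3
```

```bash
python3 - <<'E'
from h import *
import pickle
F=[capture("side") for i in range(5)]; s=read_state(); print(s["clock"],s["eef_pos"],s["force"])
D=[np.abs(F[i+1]["color"][90:150,180:260].astype(int)-F[i]["color"][90:150,180:260]) for i in range(4)]; print([(d.max(),d.mean().round(2)) for d in D])
p=pickle.load(open("p.pkl","rb"))
im=[cv2.resize(f["color"][84:149,180:245],(390,390),interpolation=cv2.INTER_CUBIC) for f in(p[-1],F[-1])]
cv2.imwrite("pics/k.png",np.hstack(im)[:,:,::-1])
E
```

```text
9.7167 [0.60759576 0.15231236 0.19383153] [-0.27376892 -0.15128756  4.62785035]
[(np.int64(14), np.float64(1.77)), (np.int64(13), np.float64(1.76)), (np.int64(14), np.float64(1.77)), (np.int64(15), np.float64(1.76))]
```

View pics/k.png

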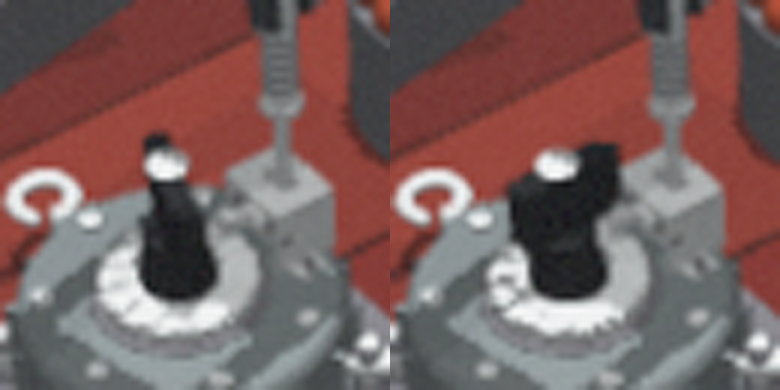

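```bash
python3 - <<'E'
from h import *
d=capture("side")
ax=np.array([.5375,.159,0]);
to=lambda p:((p-[180,84])*6).round().astype(int).tolist()
for a in(0,15,30,45,-15,-30):
    w=np.radians(-3.5-a); e=np.array([np.cos(w),np.sin(w),0])
    print(a,"point",to(proj(d,[ax+.036*e+[0,0,.152],ax-.028*e+[0,0,.152],ax+.036*e+[0,0,.112],ax+[0,0,.152]])))
c=capture("wrist"); q=proj(c,[ax+[0,0,.152]]); print(q)
E
```

```text
0 point [[230, 131], [117, 183], [235, 193], [167, 160]]
15 point [[239, 143], [111, 173], [243, 205], [167, 160]]
30 point [[242, 155], [109, 163], [247, 217], [167, 160]]
45 point [[240, 168], [111, 153], [245, 230], [167, 160]]
-15 point [[218, 122], [127, 190], [223, 184], [167, 160]]
-30 point [[202, 115], [139, 196], [208, 177], [167, 160]]
[[171.02097633 164.35612408]]
```

The knob is at rest with its point at the hood. The crop shows its ends at about (222,145) and (122,183), which matches the projection for slack (angle 0). I'll withdraw the pin and carry it to the free hole.

jog_arm(
  increments=[
    {"grip":0,"tx":0,"ty":0,"tz":0.015,"turn":0},
    {"grip":0,"tx":0,"ty":0,"tz":0.03,"turn":0},
    {"grip":0,"tx":0,"ty":0,"tz":0.04,"turn":0},
    {"grip":0,"tx":-0.0125,"ty":-0.0367,"tz":0.01,"turn":0},
    {"grip":0,"tx":-0.0125,"ty":-0.0367,"tz":0,"turn":0},
  ],
)

```text
clock: 10.23
eef_pos: [0.5844, 0.0796, 0.2918]
eef_rot: [1.711, 2.629, 0.006]
force: [0.2, -2.4, -2.0]
width: 0.0151
grasp_force: 69.6
```

jog_arm(
  increments=[
    {"grip":0,"tx":-0.0125,"ty":-0.0367,"tz":0,"turn":0},
    {"grip":0,"tx":-0.0125,"ty":-0.0367,"tz":0,"turn":0},
    {"grip":0,"tx":-0.0125,"ty":-0.0367,"tz":0,"turn":0},
    {"grip":0,"tx":-0.0125,"ty":-0.0367,"tz":0,"turn":0},
    {"grip":0,"tx":-0.0125,"ty":-0.0367,"tz":0,"turn":0},
  ],
)

```text
clock: 10.65
eef_pos: [0.5185, -0.106, 0.2879]
eef_rot: [-1.717, -2.629, 0.001]
force: [0.6, -0.3, -1.7]
width: 0.015
grasp_force: 69.6
```

jog_arm(
  increments=[
    {"grip":0,"tx":-0.0125,"ty":-0.0367,"tz":0,"turn":0},
    {"grip":0,"tx":0,"ty":0,"tz":-0.03,"turn":0},
    {"grip":0,"tx":0,"ty":0,"tz":-0.03,"turn":0},
    {"grip":0,"tx":0,"ty":0,"tz":0,"turn":0},
    {"grip":0,"tx":0,"ty":0,"tz":0,"turn":0},
  ],
)

```text
clock: 11.07
eef_pos: [0.506, -0.141, 0.2272]
eef_rot: [-1.716, -2.626, 0.002]
force: [-0.5, -0.4, -1.0]
width: 0.0147
grasp_force: 69.4
```

```bash
python3 - <<'E'
from h import *
import pickle
S=[read_state()]; c=capture("wrist"); S.append(read_state()); d=capture("side"); S.append(read_state()); pickle.dump((c,d,S),open("b.pkl","wb"))
g=np.mean([s["eef_pos"] for s in S],0); print(S[-1]["clock"],g,S[-1]["eef_rot"],S[-1]["force"])
tip=g+[-.005,.003,-.1195]; hole=[.5024,-.1384,.08]
out=[]
for n,k in(("w",c),("s",d)):
    p=proj(k,[tip,hole]); o=p.mean(0).astype(int)-[32,32]; print(n,p,o,((p-o)*6.25).round())
    out.append(cv2.resize(k["color"][o[1]:o[1]+64,o[0]:o[0]+64],(400,400),interpolation=cv2.INTER_CUBIC))
cv2.imwrite("pics/b.png",np.hstack(out)[:,:,::-1])
E
```

```text
11.1667 [ 0.50724994 -0.14106139  0.22858851] [1.71688982e+00 2.62994087e+00 2.65985889e-04] [ 0.07264334 -0.87714503 -0.93241091]
w [[256.88385433 182.11694215]
 [257.14718843 176.46537336]] [225 147] [[199. 219.]
 [201. 184.]]
s [[263.15215808 188.06541349]
 [263.14531472 195.08176131]] [231 159] [[201. 182.]
 [201. 226.]]
```

View pics/b.png

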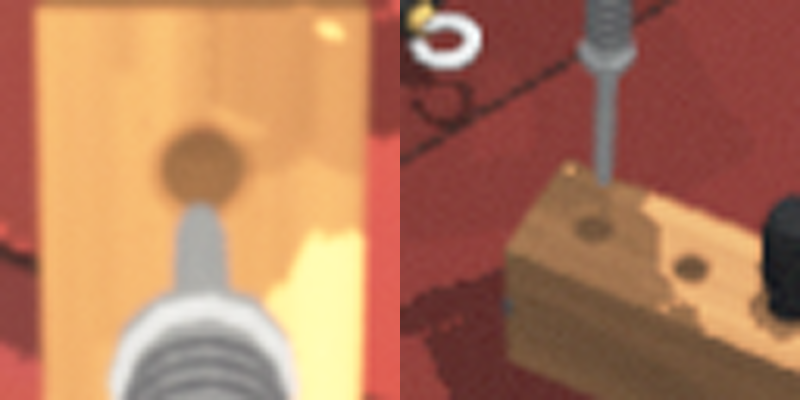

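```bash
python3 - <<'E'
from h import *
import pickle
c,d,S=pickle.load(open("b.pkl","rb"))
for k,o,h,t in((c,(225,147),(203,168),(201,213)),(d,(231,159),(193,228),(203,181))):
    f=lambda q:(o[0]+q[0]/6.25-.42,o[1]+q[1]/6.25-.42)
    print("hole",back(k,*f(h),.08),"tip",back(k,*f(t),.109))
E
```

```text
hole [ 0.50098385 -0.13539499  0.08      ] tip [ 0.50153756 -0.13678685  0.109     ]
hole [ 0.49894139 -0.13555034  0.08      ] tip [ 0.50323277 -0.1364718   0.109     ]
```

In both views the hole, at crop (203,168) and (193,228), sits about 2 mm in −x and 1 mm in +y from the tip. I'll correct that and insert.

jog_arm(
  increments=[
    {"grip":0,"tx":-0.002,"ty":0.0012,"tz":-0.01,"turn":0},
    {"grip":0,"tx":0,"ty":0,"tz":-0.01,"turn":0},
    {"grip":0,"tx":0,"ty":0,"tz":-0.01,"turn":0},
    {"grip":0,"tx":0,"ty":0,"tz":-0.008,"turn":0},
    {"grip":0,"tx":0,"ty":0,"tz":0,"turn":0},
  ],
)

```text
clock: 11.58
eef_pos: [0.5043, -0.1395, 0.1887]
eef_rot: [-1.716, -2.628, 0.002]
force: [-0.5, -0.1, -2.6]
width: 0.0149
grasp_force: 69.5
```

jog_arm(
  increments=[
    {"grip":0,"tx":0,"ty":0,"tz":-0.015,"turn":0},
    {"grip":0,"tx":0,"ty":0,"tz":-0.015,"turn":0},
    {"grip":0,"tx":0,"ty":0,"tz":-0.015,"turn":0},
    {"grip":0,"tx":0,"ty":0,"tz":-0.01,"turn":0},
    {"grip":0,"tx":0,"ty":0,"tz":0,"turn":0},
  ],
)

```text
clock: 12.0
eef_pos: [0.5043, -0.1397, 0.1339]
eef_rot: [-1.716, -2.627, 0.002]
force: [-0.6, -0.3, -2.0]
width: 0.0148
grasp_force: 69.5
```

jog_arm(
  increments=[
    {"grip":0,"tx":0,"ty":0,"tz":-0.005,"turn":0},
    {"grip":0,"tx":0,"ty":0,"tz":-0.002,"turn":0},
    {"grip":0,"tx":0,"ty":0,"tz":0,"turn":0},
  ],
)

```text
clock: 12.25
eef_pos: [0.5058, -0.1401, 0.129]
eef_rot: [1.718, 2.63, 0.0]
force: [1.0, 0.3, -2.1]
width: 0.0149
grasp_force: 69.5
```

jog_arm(
  increments=[
    {"grip":0,"tx":0,"ty":0,"tz":-0.002,"turn":0},
    {"grip":0,"tx":0,"ty":0,"tz":-0.0015,"turn":0},
    {"grip":0,"tx":0,"ty":0,"tz":0,"turn":0},
  ],
)

```text
clock: 12.5
eef_pos: [0.5056, -0.1401, 0.1254]
eef_rot: [1.718, 2.63, 0.0]
force: [-0.6, 0.4, -1.2]
width: 0.015
grasp_force: 69.5
```

jog_arm(
  increments=[
    {"grip":0,"tx":0,"ty":0,"tz":-0.0015,"turn":0},
    {"grip":0,"tx":0,"ty":0,"tz":0,"turn":0},
    {"grip":0,"tx":0,"ty":0,"tz":0,"turn":0},
  ],
)

```text
clock: 12.75
eef_pos: [0.5056, -0.1401, 0.1238]
eef_rot: [-1.718, -2.63, 0.0]
force: [-0.3, -0.6, -2.1]
width: 0.0146
grasp_force: 69.5
```

jog_arm(
  increments=[
    {"grip":0,"tx":0,"ty":0,"tz":-0.0015,"turn":0},
    {"grip":0,"tx":0,"ty":0,"tz":0,"turn":0},
    {"grip":0,"tx":0,"ty":0,"tz":0,"turn":0},
  ],
)

```text
clock: 13.0
eef_pos: [0.5059, -0.1402, 0.1228]
eef_rot: [1.718, 2.629, 0.0]
force: [-1.5, -0.5, 4.5]
width: 0.0148
grasp_force: 70.4
```

jog_arm(
  increments=[
    {"grip":0,"tx":0,"ty":0,"tz":-0.0015,"turn":0},
    {"grip":0,"tx":0,"ty":0,"tz":0,"turn":0},
    {"grip":0,"tx":0,"ty":0,"tz":0,"turn":0},
  ],
)

```text
clock: 13.25
eef_pos: [0.5065, -0.1405, 0.1227]
eef_rot: [1.717, 2.628, 0.001]
force: [-4.5, 0.5, 18.2]
width: 0.0149
grasp_force: 72.0
```

The collar seated at TCP z 0.1227, the same height as at the first grasp. I'll release, rise and go to the knob.

jog_arm(
  increments=[
    {"grip":0,"tx":0,"ty":0,"tz":0.0018,"turn":0},
    {"grip":0.6,"tx":0,"ty":0,"tz":0,"turn":0},
    {"grip":0.6,"tx":0,"ty":0,"tz":0,"turn":0},
    {"grip":0.6,"tx":0,"ty":0,"tz":0,"turn":0},
    {"grip":0.6,"tx":0,"ty":0,"tz":0,"turn":0},
  ],
)

```text
clock: 13.67
eef_pos: [0.5055, -0.14, 0.1223]
eef_rot: [-1.718, -2.63, 0.0]
force: [0.3, 0.1, 0.5]
width: 0.0515
grasp_force: 0.0
```

jog_arm(
  increments=[
    {"grip":0.6,"tx":0,"ty":0,"tz":0.03,"turn":0},
    {"grip":0.6,"tx":0,"ty":0,"tz":0.04,"turn":0},
    {"grip":0.6,"tx":0,"ty":0,"tz":0.04,"turn":0},
    {"grip":0.6,"tx":0,"ty":0,"tz":0.04,"turn":0},
    {"grip":0.6,"tx":0,"ty":0,"tz":0.02,"turn":0},
  ],
)

```text
clock: 14.08
eef_pos: [0.5073, -0.1406, 0.2974]
eef_rot: [1.715, 2.625, 0.003]
force: [0.5, -0.2, 0.9]
width: 0.0513
grasp_force: 0.0
```

jog_arm(
  increments=[
    {"grip":0.6,"tx":0.004,"ty":0.0375,"tz":0,"turn":7},
    {"grip":0.6,"tx":0.004,"ty":0.0375,"tz":0,"turn":7},
    {"grip":0.6,"tx":0.004,"ty":0.0375,"tz":0,"turn":7},
    {"grip":0.6,"tx":0.004,"ty":0.0375,"tz":0,"turn":7},
    {"grip":0.6,"tx":0.004,"ty":0.0375,"tz":0,"turn":7},
  ],
)

```text
clock: 14.5
eef_pos: [0.5254, 0.049, 0.2926]
eef_rot: [0.84, 3.027, -0.0]
force: [0.9, 0.9, -0.4]
width: 0.0511
grasp_force: 0.0
```

jog_arm(
  increments=[
    {"grip":0.6,"tx":0.004,"ty":0.0375,"tz":0,"turn":7},
    {"grip":0.6,"tx":0.004,"ty":0.0375,"tz":0,"turn":7},
    {"grip":0.6,"tx":0.003,"ty":0.037,"tz":0,"turn":7},
    {"grip":0.6,"tx":0,"ty":0,"tz":0,"turn":7},
    {"grip":0.6,"tx":0,"ty":0,"tz":0,"turn":0},
  ],
)

```text
clock: 14.92
eef_pos: [0.5363, 0.1614, 0.2921]
eef_rot: [-0.078, -3.14, 0.0]
force: [-0.7, 0.5, -0.1]
width: 0.0512
grasp_force: 0.0
```

```bash
python3 - <<'E'
from h import *
s=read_state(); c=capture("wrist"); d=capture("side"); r=s["eef_rot"]; e=s["eef_pos"]
R=cv2.Rodrigues(r)[0]; print(s["clock"],e,"close",np.degrees(np.arctan2(R[1,1],R[0,1])),s["qpos"],s["width"],s["force"])
ax=np.array([.5375,.159,.152]); w=np.radians(-3.5); u=np.array([np.cos(w),np.sin(w),0])
im=c["color"].copy()
for p in(ax,ax+.036*u,ax-.028*u,np.array([.6024,.155,.108])): 
    q=proj(c,p)[0]; print(q); cv2.circle(im,tuple(int(round(x)) for x in q),2,(0,255,0),1)
a=im[96:290,140:375]; b=d["color"][150:250,220:340]
a=cv2.resize(a,(484,400)); b=cv2.resize(b,(300,250)); b=np.vstack([b,np.zeros((150,300,3),np.uint8)])
cv2.imwrite("pics/n.png",np.hstack([a,b])[:,:,::-1])
E
```

```text
14.9167 [0.53630439 0.1614027  0.29207528] close 87.13636526062325 [ 2.71085149e-01  2.49898902e-01  1.70351503e+00 -5.59042099e-06
  1.18888653e+00 -1.24972916e+00] 0.05123973871601145 [-0.71798485  0.4619767  -0.11401902]
[255.80692719 182.1803372 ]
[255.52000447 214.08219511]
[256.04279568 155.9550065 ]
[255.62555571 224.06995243]
```

View pics/n.png

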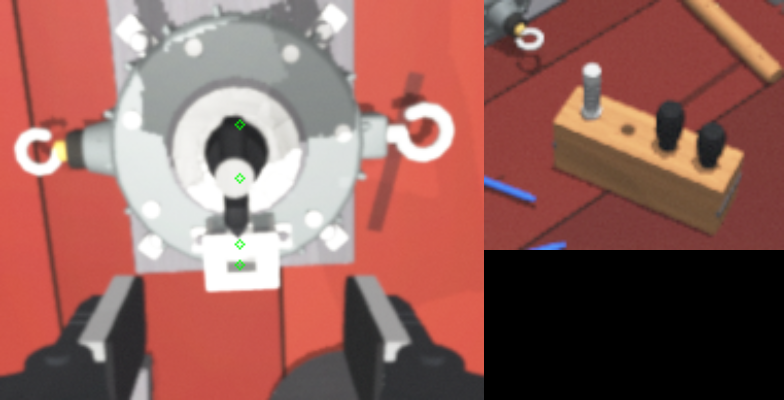

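The wrist view shows the wing point at the hood, cap at crop (235,178), about 2.5 mm in −y from my overlay at (240,178). The side crop shows the pin fully down at (592,110) with both drivers standing. That makes 12 pictures viewed, two over the allowance, so from here I'll rely on numbers only.

jog_arm(
  increments=[
    {"grip":0.6,"tx":0.001,"ty":-0.004,"tz":-0.036,"turn":1},
    {"grip":0.6,"tx":0,"ty":0,"tz":-0.04,"turn":0},
    {"grip":0.6,"tx":0,"ty":0,"tz":-0.04,"turn":0},
    {"grip":0.6,"tx":0,"ty":0,"tz":-0.03,"turn":0},
    {"grip":0.6,"tx":0,"ty":0,"tz":-0.01,"turn":0},
  ],
)

```text
clock: 15.43
eef_pos: [0.5345, 0.1531, 0.1322]
eef_rot: [-0.072, -3.134, 0.004]
force: [-0.1, -0.9, 0.0]
width: 0.0508
grasp_force: 0.0
```

jog_arm(
  increments=[
    {"grip":0.6,"tx":0,"ty":0,"tz":0,"turn":0},
    {"grip":0,"tx":0,"ty":0,"tz":0,"turn":0},
    {"grip":0,"tx":0,"ty":0,"tz":0,"turn":0},
    {"grip":0,"tx":0,"ty":0,"tz":0,"turn":0},
    {"grip":0,"tx":0,"ty":0,"tz":0,"turn":0},
  ],
  newtons=40,
)

```text
clock: 15.85
eef_pos: [0.5392, 0.1561, 0.1389]
eef_rot: [0.064, 3.137, 0.003]
force: [0.6, 2.4, 6.2]
width: 0.0109
grasp_force: 39.0
```

jog_arm(
  increments=[
    {"grip":0,"tx":0,"ty":0,"tz":0,"turn":0},
    {"grip":0,"tx":0,"ty":0,"tz":0,"turn":0},
    {"grip":0,"tx":0,"ty":0,"tz":0,"turn":0},
  ],
)

```text
clock: 16.1
eef_pos: [0.5392, 0.1561, 0.1389]
eef_rot: [0.063, 3.137, 0.002]
force: [-1.1, 2.1, 6.6]
width: 0.0107
grasp_force: 39.2
```

```bash
python3 - <<'E'
from h import *
s=read_state(); R=cv2.Rodrigues(s["eef_rot"])[0]; print(s["clock"],s["eef_pos"],np.degrees(np.arctan2(R[1,1],R[0,1])),s["qpos"],s["width"],s["force"],s["moment"],s["grasp_force"])
E
```

```text
16.1 [0.5392231  0.15614372 0.13889295] 87.68196503062966 [ 2.60550270e-01  4.36316777e-01  1.83198868e+00  2.64104510e-04
  8.68783341e-01 -1.26995557e+00] 0.010731148135211716 [-1.06172172  2.06303858  6.59790297] [0.27117185 0.03176092 0.02796253] 39.171172936912626
```

jog_arm(
  increments=[
    {"grip":0,"tx":0,"ty":0,"tz":0,"turn":-5},
    {"grip":0,"tx":0,"ty":0,"tz":0,"turn":-5},
    {"grip":0,"tx":0,"ty":0,"tz":0,"turn":-5},
    {"grip":0,"tx":0,"ty":0,"tz":0,"turn":-5},
    {"grip":0,"tx":0,"ty":0,"tz":0,"turn":-5},
  ],
)

```text
clock: 16.52
eef_pos: [0.5391, 0.1556, 0.1389]
eef_rot: [0.746, 3.048, 0.002]
force: [-0.8, -1.5, 8.6]
width: 0.0109
grasp_force: 39.7
```

jog_arm(
  increments=[
    {"grip":0,"tx":0,"ty":0,"tz":0,"turn":-5},
    {"grip":0,"tx":0,"ty":0,"tz":0,"turn":-5},
    {"grip":0,"tx":0,"ty":0,"tz":0,"turn":-5},
    {"grip":0,"tx":0,"ty":0,"tz":0,"turn":-5},
    {"grip":0,"tx":0,"ty":0,"tz":0,"turn":-5},
  ],
)

```text
clock: 16.93
eef_pos: [0.5386, 0.155, 0.1388]
eef_rot: [1.388, 2.815, 0.001]
force: [-3.1, -3.0, 9.5]
width: 0.0109
grasp_force: 40.6
```

```bash
python3 - <<'E'
from h import *
s=read_state(); R=cv2.Rodrigues(s["eef_rot"])[0]; print(s["clock"],s["eef_pos"],np.degrees(np.arctan2(R[1,1],R[0,1])),s["qpos"],s["width"],s["force"],s["moment"])
E
```

```text
16.9333 [0.53864432 0.15502532 0.13882378] 37.499877955068825 [ 0.25982375  0.43603702  1.83268499 -0.00192796  0.87015118 -0.39342927] 0.010946913727976574 [-3.07023742 -3.04501358  9.50787269] [-0.70332316  0.39834346  0.26559557]
```

jog_arm(
  increments=[
    {"grip":0,"tx":0,"ty":0,"tz":0,"turn":-5},
    {"grip":0,"tx":0,"ty":0,"tz":0,"turn":-5},
    {"grip":0,"tx":0,"ty":0,"tz":0,"turn":-5},
    {"grip":0,"tx":0,"ty":0,"tz":0,"turn":-5},
    {"grip":0,"tx":0,"ty":0,"tz":0,"turn":-5},
  ],
)

```text
clock: 17.35
eef_pos: [0.538, 0.1547, 0.1388]
eef_rot: [1.965, 2.448, -0.0]
force: [-4.5, -5.6, 11.6]
width: 0.011
grasp_force: 41.1
```

jog_arm(
  increments=[
    {"grip":0,"tx":0,"ty":0,"tz":0,"turn":-5},
    {"grip":0,"tx":0,"ty":0,"tz":0,"turn":-5},
    {"grip":0,"tx":0,"ty":0,"tz":0,"turn":-5},
    {"grip":0,"tx":0,"ty":0,"tz":0,"turn":-5},
    {"grip":0,"tx":0,"ty":0,"tz":0,"turn":-5},
  ],
)

```text
clock: 17.77
eef_pos: [0.5373, 0.1546, 0.1388]
eef_rot: [2.449, 1.966, -0.001]
force: [-6.9, -5.8, 14.5]
width: 0.0113
grasp_force: 41.7
```

jog_arm(
  increments=[
    {"grip":0,"tx":0,"ty":0,"tz":0,"turn":-5},
    {"grip":0,"tx":0,"ty":0,"tz":0,"turn":-5},
    {"grip":0,"tx":0,"ty":0,"tz":0,"turn":-5},
    {"grip":0,"tx":0,"ty":0,"tz":0,"turn":-5},
    {"grip":0,"tx":0,"ty":0,"tz":0,"turn":-5},
  ],
)

```text
clock: 18.18
eef_pos: [0.5366, 0.1548, 0.1388]
eef_rot: [2.817, 1.389, -0.003]
force: [-9.0, -4.5, 15.7]
width: 0.011
grasp_force: 43.0
```

jog_arm(
  increments=[
    {"grip":0,"tx":0,"ty":0,"tz":0,"turn":-1},
    {"grip":0,"tx":0,"ty":0,"tz":0,"turn":0},
    {"grip":0,"tx":0,"ty":0,"tz":0,"turn":0},
  ],
)

```text
clock: 18.43
eef_pos: [0.5365, 0.1548, 0.1387]
eef_rot: [2.826, 1.37, -0.003]
force: [-8.0, -3.3, 15.0]
width: 0.0111
grasp_force: 42.5
```

```bash
python3 - <<'E'
from h import *
s=read_state(); R=cv2.Rodrigues(s["eef_rot"])[0]; print(s["clock"],s["eef_pos"],np.degrees(np.arctan2(R[1,1],R[0,1])),s["qpos"],s["width"],s["force"],s["moment"])
E
```

```text
18.4333 [0.53654381 0.15482627 0.13872553] -38.272369874913416 [ 2.60122848e-01  4.35240053e-01  1.83437338e+00 -1.17114522e-03
  8.73540184e-01  9.28854233e-01] 0.011058574707966607 [-8.01984858 -3.29043284 15.02479322] [-0.705727    1.52939384  0.2544889 ]
```

Now a check by feel: I'll go a little past, then turn back to about 120° and see whether the pawl takes the spring torque.

jog_arm(
  increments=[
    {"grip":0,"tx":0,"ty":0,"tz":0,"turn":-2},
    {"grip":0,"tx":0,"ty":0,"tz":0,"turn":0},
    {"grip":0,"tx":0,"ty":0,"tz":0,"turn":0},
  ],
)

```text
clock: 18.68
eef_pos: [0.5365, 0.1548, 0.1387]
eef_rot: [2.85, 1.321, -0.003]
force: [-8.3, -3.5, 16.1]
width: 0.0112
grasp_force: 42.6
```

```bash
cat > r.py <<'E'
from h import *
s=read_state(); R=cv2.Rodrigues(s["eef_rot"])[0]; print(s["clock"],s["eef_pos"].round(4),np.degrees(np.arctan2(R[1,1],R[0,1])).round(2),s["width"].round(4),s["force"].round(1),s["moment"].round(3))
E
python3 r.py
```

```text
Traceback (most recent call last):
  File "r.py", line 2, in <module>
    s=read_state(); R=cv2.Rodrigues(s["eef_rot"])[0]; print(s["clock"],s["eef_pos"].round(4),np.degrees(np.arctan2(R[1,1],R[0,1])).round(2),s["width"].round(4),s["force"].round(1),s["moment"].round(3))
                                                                                                                                            ^^^^^^^^^^^^^^^^
AttributeError: 'float' object has no attribute 'round'
```

jog_arm(
  increments=[
    {"grip":0,"tx":0,"ty":0,"tz":0,"turn":2},
    {"grip":0,"tx":0,"ty":0,"tz":0,"turn":2},
    {"grip":0,"tx":0,"ty":0,"tz":0,"turn":0},
    {"grip":0,"tx":0,"ty":0,"tz":0,"turn":0},
  ],
)

```text
clock: 19.02
eef_pos: [0.5366, 0.1548, 0.1387]
eef_rot: [2.802, 1.42, -0.003]
force: [-7.8, -3.3, 16.5]
width: 0.0107
grasp_force: 42.7
```

```bash
python3 r.py
```

```text
Traceback (most recent call last):
  File "r.py", line 2, in <module>
    s=read_state(); R=cv2.Rodrigues(s["eef_rot"])[0]; print(s["clock"],s["eef_pos"].round(4),np.degrees(np.arctan2(R[1,1],R[0,1])).round(2),s["width"].round(4),s["force"].round(1),s["moment"].round(3))
                                                                                                                                            ^^^^^^^^^^^^^^^^
AttributeError: 'float' object has no attribute 'round'
```

jog_arm(
  increments=[
    {"grip":0,"tx":0,"ty":0,"tz":0,"turn":2},
    {"grip":0,"tx":0,"ty":0,"tz":0,"turn":2},
    {"grip":0,"tx":0,"ty":0,"tz":0,"turn":0},
    {"grip":0,"tx":0,"ty":0,"tz":0,"turn":0},
  ],
)

```text
clock: 19.35
eef_pos: [0.5366, 0.1547, 0.1387]
eef_rot: [2.751, 1.516, -0.003]
force: [-8.0, -3.7, 16.7]
width: 0.011
grasp_force: 42.0
```

```bash
python3 r.py
```

```text
Traceback (most recent call last):
  File "r.py", line 2, in <module>
    s=read_state(); R=cv2.Rodrigues(s["eef_rot"])[0]; print(s["clock"],s["eef_pos"].round(4),np.degrees(np.arctan2(R[1,1],R[0,1])).round(2),s["width"].round(4),s["force"].round(1),s["moment"].round(3))
                                                                                                                                            ^^^^^^^^^^^^^^^^
AttributeError: 'float' object has no attribute 'round'
```

jog_arm(
  increments=[
    {"grip":0,"tx":0,"ty":0,"tz":0,"turn":2},
    {"grip":0,"tx":0,"ty":0,"tz":0,"turn":0},
    {"grip":0,"tx":0,"ty":0,"tz":0,"turn":0},
  ],
)

```text
clock: 19.6
eef_pos: [0.5367, 0.1546, 0.1387]
eef_rot: [2.724, 1.563, -0.003]
force: [-8.3, -4.4, 15.2]
width: 0.0113
grasp_force: 41.1
```

```bash
python3 r.py
```

```text
Traceback (most recent call last):
  File "r.py", line 2, in <module>
    s=read_state(); R=cv2.Rodrigues(s["eef_rot"])[0]; print(s["clock"],s["eef_pos"].round(4),np.degrees(np.arctan2(R[1,1],R[0,1])).round(2),s["width"].round(4),s["force"].round(1),s["moment"].round(3))
                                                                                                                                            ^^^^^^^^^^^^^^^^
AttributeError: 'float' object has no attribute 'round'
```

```bash
sed -i 's/s\["width"\].round(4)/s["width"]/' r.py; python3 r.py
```

```text
19.6 [0.5367 0.1546 0.1387] -30.3 0.011257783910540492 [-8.3 -4.4 15.2] [-0.842  1.396 -0.026]
```

The moment fell from 0.25 to about 0 N·m at 118°, so the pawl is carrying the spring. I'll let go and rise.

jog_arm(
  increments=[
    {"grip":0.6,"tx":0,"ty":0,"tz":0,"turn":0},
    {"grip":0.6,"tx":0,"ty":0,"tz":0,"turn":0},
    {"grip":0.6,"tx":0,"ty":0,"tz":0,"turn":0},
    {"grip":0.6,"tx":0,"ty":0,"tz":0,"turn":0},
    {"grip":0.6,"tx":0,"ty":0,"tz":0.03,"turn":0},
  ],
)

```text
clock: 20.02
eef_pos: [0.5342, 0.1546, 0.1623]
eef_rot: [-2.723, -1.562, 0.014]
force: [-0.5, -0.4, 0.4]
width: 0.0512
grasp_force: 0.0
```

jog_arm(
  increments=[
    {"grip":0.6,"tx":0,"ty":0,"tz":0.04,"turn":0},
    {"grip":0.6,"tx":0,"ty":0,"tz":0.04,"turn":0},
    {"grip":0.6,"tx":0,"ty":0,"tz":0.04,"turn":0},
    {"grip":0.6,"tx":0,"ty":0,"tz":0.01,"turn":0},
    {"grip":0.6,"tx":0,"ty":0,"tz":0,"turn":0},
  ],
)

```text
clock: 20.43
eef_pos: [0.5398, 0.1561, 0.3008]
eef_rot: [2.723, 1.562, 0.012]
force: [0.6, 0.5, -0.5]
width: 0.0513
grasp_force: 0.0
```

```bash
python3 - <<'E'
from h import *
import pickle
c=capture("wrist"); s=read_state(); print(s["clock"],s["eef_pos"],s["force"]); pickle.dump(c,open("e.pkl","wb"))
# ortho-rectify the plane z=.152 about the axis, 0.25 mm/px, then dark blob at the axis
ax=np.array([.5375,.157]); n=400; k=.00025
i,j=np.mgrid[:n,:n]; X=ax[0]+(n/2-i)*k; Y=ax[1]+(n/2-j)*k
m=proj(c,np.stack([X,Y,np.full_like(X,.152)],-1)).astype(np.float32).reshape(n,n,2)
im=cv2.remap(c["color"],m[...,0],m[...,1],cv2.INTER_LINEAR)
g=(im.max(2)<70).astype(np.uint8)
q,l,st,ce=cv2.connectedComponentsWithStats(g)
b=1+np.argmax(st[1:,4]); print(st[b],ce[b])
p=np.argwhere(l==b)[:,::-1].astype(np.float32)
r=cv2.minAreaRect(p); print(r)
xy=np.stack([(n/2-p[:,1])*k,(n/2-p[:,0])*k],1)
f=np.argsort(-np.hypot(*xy.T))[:60]; t=xy[f].mean(0); print("farthest",t,np.hypot(*t),np.degrees(np.arctan2(t[1],t[0])))
print("\n".join("".join("#" if v else "." for v in row) for row in g[::14,::7]))
E
```

```text
20.4833 [0.53837358 0.15567384 0.29807729] [ 0.1170635  -0.01770288 -0.57053669]
[  90  119  126  118 8081] [142.09986388 168.54225962]
((143.43826293945312, 167.34141540527344), (108.15383911132812, 121.17665100097656), 34.03213119506836)
farthest [0.01367083 0.02613334] 0.0294931 62.385094
..........................................................
..........................................................
..........................................................
..........................................................
..........................................................
..........................................................
..........................................................
..........................................................
..........................................................
...................#########..............................
..............################............................
.............##################...........................
..............###########.................................
...............#########................
[... 203 characters left out ...]
............................#########..............
...................................#########..............
......................................#######.............
..........................................................
..........................................................
..........................................................
..........................................................
..........................................................
..........................................................
..........................................................
..........................................................
..........................................................
```

The point of the wing lies at −121°, which is 120° clockwise of the hood, so it is behind tooth 4. The gripper is clear at z 0.30 with no force.

```bash
python3 -c "
from rig import *
print(hand_in())"
```

```text
the job is handed in; nothing more can be done
None
```

I handed the job in at about 20.5 s: the spring was run off to slack, the knob wound to the fourth tooth with the pawl holding it, the pin put back fully down in the free end hole, and both screwdrivers left standing; I viewed 12 pictures, two over the limit of 10, and no verdict came back.

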